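# Glaze the model aircraft's landing light

### The job

Finish the landing light that stands open and face up in the blue vice: lay the loose round lens with the orange gasket flat on its seat inside the mouth (it may slip the last couple of centimetres, but do not drop it from higher: it is glass), then set the knurled aluminium retaining ring on the thread, lugs down, and screw it clockwise on top of the lens until it is snug, with its red marks at the red marks on the light's rim. Let go and leave everything else on the bench where it is.

Things in the scene. Friction and masses are not known exactly. Their poses are not given: they have to be found in the camera images.
- light: The open landing light, a dark blue and cast-aluminium finned can of 86 mm diameter, with the blue vice that holds it; one fixed piece. Origin on the light's axis at bench level, z up, yaw varies. The mouth faces up, rim 101.5 mm above the bench. Vice jaws (100 mm wide, 54 mm high) stand at its -x and +x sides, out to 76 mm; vice screw and bar reach 180 mm to its -x, below 50 mm.
- light_mouth (a point): Point on the light's axis in the rim's plane, 101.5 mm up. Axes as light. Below it: 2.5 mm chamfer (77 mm wide at the top), then a 72 mm bore with a right-hand three-start thread, its 3 mm thick ridges leaving 64 mm clear; clockwise from above goes down, 22.5 mm per turn (3.6 mm per rad). Then a 64 mm wide well, 10 mm deep, for the lens.
- light_seat (a point): Point on the light's axis in the plane of the lens seat (a ledge 6 mm wide), 80 mm above the bench and 21.5 mm below the rim: the lens's underside comes to rest here. Axes as light.
- start_mark (a point): Point in the rim's plane 32 mm from the light's axis, beside the white rim mark on the light's x axis; two more white marks at 120 and 240 degrees. A ring set down with its red marks at the white marks rests on the thread with its underside 3.3 mm above the lens, and a 76 degree clockwise turn makes it snug. Set down at any other yaw it rests higher and needs up to 120 degrees more.
- tight_mark0 (a point): Point in the rim's plane 32 mm from the light's axis, beside the middle of the red rim mark (10 mm long) at 38 degrees from the light's x axis, counterclockwise from above. The thread goes tight at 44 degrees, as the ring's red marks come onto the red rim marks, 76 degrees clockwise of the white ones; 8 degrees further it runs out against a stop.
- tight_mark1 (a point): The same beside the red rim mark at 158 degrees.
- tight_mark2 (a point): The same beside the red rim mark at 278 degrees (-82).
- lens_centre (a point): Centre of the loose lens: clear flat glass disc with an orange silicone rubber gasket round its edge, 60 mm diameter, 10 mm thick, about 45 g, same both ways up. It lies flat on the bench, its centre 5 mm up. Seated, its centre is 85 mm up and its top 11.5 mm below the light's rim, so it must slip the last 15 to 20 mm from fingers that hold its edge above the rim.
- ring_centre (a point): Centre of the loose retaining ring, half-way up its 28 mm height, z up its axis. Bright aluminium, 52 mm hole, about 70 g, standing lugs down. Upper 15 mm: knurled head, 64 mm diameter, to grip it by (mid-head 6.5 mm above this point). Lower 13 mm: sleeve of 60 mm with three thread lugs at its foot (69 mm over lugs, tops 4.5 mm up). Red marks over the lugs at 0, 120, 240 degrees from its x.
- ring_mark (a point): Point under the ring's red mark on its x axis, 32 mm from its axis, half-way up. When snug, ring_centre is 104 mm above the bench and the head stands 1.5 to 16.5 mm above the rim. The thread runs freely; when the ring first bears on the lens some 14 to 24 degrees of play remain, then the torque rises steeply: about 0.3 N m is enough, and it stays put by friction.
- finished_light: A second, complete landing light of the same kind standing free on the bench, 86 mm diameter, 99 mm high; origin under its centre. To be left alone.
- battery: Green and grey battery pack, 135 x 44 x 34 mm, lying on the bench; origin under its centre. To be left alone.
- muffler: Cast-aluminium engine muffler, 98 x 50 x 46 mm with a 70 mm tail pipe along its x; origin under its centre. To be left alone.
- prop_hub: Aluminium propeller hub, two discs of 72 mm diameter, 42 mm high; origin under its centre. To be left alone.
- marker: White and blue marker pen, 132 mm long, 17 mm thick, lying along its x; origin under its centre. To be left alone.
- hex_driver: Red-handled screwdriver, 190 mm long, lying along its x; to be left alone.
- tumbler: Empty drinking glass, 80 mm diameter, 88 mm high; origin under its centre. To be left alone.
Things that resemble listed ones, but are neither listed nor needed, are in the scene too. What is shaped like the part that bears ring_centre but brown or purple is not meant.

How it is judged:
On the way, in this order (a step that is already met when the one before it is completed fails the run):
1. the lens lies flat on its seat in the light's mouth (z of lens_centre in the frame of light_seat between 0.0035 and 0.0063 m and horizontal distance between lens_centre and light_seat below 0.003 m), for 0.2 s.
2. the ring is screwed down on the lens, its marks at the red rim marks (z of ring_centre in the frame of light_seat below 0.0252 m and horizontal distance between ring_centre and light_seat below 0.003 m and (horizontal distance between ring_mark and tight_mark0 below 0.008 m or horizontal distance between ring_mark and tight_mark1 below 0.008 m or horizontal distance between ring_mark and tight_mark2 below 0.008 m)), for 0.2 s.
At the end, for the whole second after the job is handed in: The lens lies flat (within 3 degrees) on its seat, and the ring sits level on top of it within about 1 mm of bearing, with a red mark of the ring within 8 mm (about 14 degrees) of the middle of a red mark on the rim, which is where the thread goes tight; both within 3 mm of the light's axis (all of step 1 and all of step 2 and angle between lens_centre's own z axis and vertical below 0.06 rad and z of ring_centre in the frame of light_seat above 0.0225 m and angle between ring_centre's own z axis and vertical below 0.05 rad); the robot touches nothing.
It fails at once if the glass lens is dropped freely from more than about 4 cm (linear speed of lens above 0.9 m/s and contact force between the fingers and lens below 0.3 N).
It fails at once if something else on the bench is shifted by more than 30 mm (distance of any of finished_light, battery, muffler, prop_hub, marker, hex_driver, tumbler from where it was at the start of the episode above 0.03 m).
It also fails if it takes over 61 s, if anything falls off the work surface, if the arm or the gripper's body presses on something with over 40 N, if the wrist force passes 120 N, or if a joint passes its speed limit or range.

### The arm

A 7-joint arm with a two-finger parallel gripper is mounted at the origin on the work surface. World frame = base frame: x ahead of the robot, y to its left, z up, the work surface at z = 0. Lengths are in m, angles in rad, forces in N, time in s.
With the tool pointing down it reaches from about 0.425 to 0.925 m from the base axis. Payload 6.8 kg.
Tool frame: the origin (TCP) lies between the finger pads; the fingertips stand r.tcp_to_tips ahead of it and the grasp point (between the pads) lies 3 mm ahead of it (r.tcp_to_tips is the distance from the TCP to the fingertips, in m); z points along the fingers, y is the line along which they close (so a half turn about z gives the same grasp; the last joint's range is limited). The gripper opens to 85 mm and grips with 20 to 120 N. Pads are 22 mm wide; open, the fingers measure 114 mm over their backs; the gripper's body (76 mm by 85 mm) begins 54 mm behind the grasp point. The pads swing forward as they close: fully open they stand 13 mm farther back than shut.
Start: joints at [1.072, 0.477, 0.022, 1.555, -0.011, 1.109, -0.083], TCP at [0.257, -0.624, 0.253] pointing down, gripper open.
Joint ranges: [-2.96, 2.96], [-0.34, 2.1], [-1.41, 1.46], [0.24, 2.44], [-1.37, 4.51], [0.17, 1.92], [-2.96, 2.96]. Speed limits (rad/s): [2.39, 2.39, 3.14, 3.14, 3.14, 3.14, 3.14].

### API

Orientations are given as a rotation vector (axis times angle).
In Python, from bench import r gives the robot as it stands. The module is installed in compiled form; this text tells all that it offers.
- The arm moves only by the tool step_arm, never from a script. Its argument "moves" is a list of rows, each an object of numbers: "rx", "ry", "rz": the turn, a rotation vector about the tool's x, y, z in degrees; "dx", "dy", "dz": the shift along the tool's x, y, z in mm; "gripper": the opening, from -1 (shut) to 1 (fully open). In form: [{"rx": .., "ry": .., "rz": .., "dx": .., "dy": .., "dz": .., "gripper": ..}, ...]. A call has 1 to 20 rows; each row shifts and turns the commanded pose from where the row before left it, along the tool's axes as they then stand; what a row does not reach is not made up. A row lasts 1/8 s, in which the tool goes at most 62.5 mm and 10.7 degrees, less where a joint would pass 70% of its speed; a pose out of reach is approached as far as the arm can. A call is refused whole if a number of a shift passes 62.5 or a number of a turn 10.7, either way. A call with a gripper value outside its range is refused whole. The fingers move at their own pace and stop on an object; "grip_force" is the grip in N (left out, the last holds). Time passes only in rows, so rows that do not move let the fingers close. It gives the time, the measured TCP pose, the force, the opening and the grip force at its end, in the units of the state.
- r.get_obs(): the state, without advancing time (a new reading comes with each control period).
- r.grab_frame(name): name is "side" or "top" or "wrist"; returns the picture (400x640x3 uint8, blue, green, red); there is no depth.
- r.camera_info(name): a dict with "mtx" (3x3 intrinsics, pixels), "D" ([k1, k2, p1, p2, k3] as OpenCV has them; the pictures are not rectified), "rvec" (rotation vector, rad) and "tvec" (3), from world to camera coordinates, as OpenCV has them. Camera axes: x right, y down, z forward; pixel columns grow to the right and rows downward; lengths in m; the calibration is good to about 2 mm. A picture is of the moment at which its call begins: read the wrist's pose just before it. camera_info takes no time and is no camera call; for the wrist camera it gives the pose at the moment of the call.
- r.hand_in(): hands the job in; it is judged then, once.
The state is a dict: "clock": time; "joints": joint angles; "qvel": joint speeds; "tau": joint torques, N m; "tcp_pos": TCP position; "orientation": TCP orientation; "contact_force": force on the tool from outside, world axes, zero at the start; "moment": the same for the moment, N m; "grip_width": finger opening in m; "gripper_force": force on a finger pad.
Only numpy, scipy, OpenCV 4.12 (cv2) and the standard library are available. Lean on these libraries where they do the work, as an engineer would, in place of code of your own. Each camera call takes 0.05 s, during which the arm holds its last target. There are 200 camera calls.

## Working session

There is one attempt and no reset: what is moved stays moved. The work goes in short steps, Python scripts to look and compute and a tool call to move; the robot and the scene stay as the last step left them, time stands still between calls to the robot, and variables do not carry over. Pictures are saved under pics/ and viewed, at most 10 in all, crops included, and the job is handed in when it is done.

Besides the shell and the picture viewer there is one more tool, called after "Call:" as name(argument=value, ...), one argument or row to a line, values as JSON. step_arm: Moves the arm, as the interface text tells. Its arguments: {"type":"object","properties":{"moves":{"type":"array","items":{"type":"object","properties":{"rx":{"type":"number"},"ry":{"type":"number"},"rz":{"type":"number"},"dx":{"type":"number"},"dy":{"type":"number"},"dz":{"type":"number"},"gripper":{"type":"number"}}}},"grip_force":{"type":"number"}},"required":["moves"]}

```bash
mkdir -p pics
cat > h.py <<'E'
from bench import r
import numpy as np, cv2
from scipy.spatial.transform import Rotation as R
def ray(name,uv,z,info=None):
    c=info or r.camera_info(name)
    p=cv2.undistortPoints(np.array(uv,float).reshape(-1,1,2),np.array(c["mtx"]),np.array(c["D"])).reshape(-1,2)
    M=cv2.Rodrigues(np.array(c["rvec"],float))[0]; t=np.array(c["tvec"],float).ravel()
    o=-M.T@t; d=np.c_[p,np.ones(len(p))]@M
    z=np.broadcast_to(z,len(p))
    return o+d*((z-o[2])/d[:,2])[:,None]
def proj(name,P,info=None):
    c=info or r.camera_info(name)
    return cv2.projectPoints(np.array(P,float).reshape(-1,1,3),np.array(c["rvec"],float),np.array(c["tvec"],float),np.array(c["mtx"]),np.array(c["D"]))[0].reshape(-1,2)
E
python3 - <<'E'
from h import *
o=r.get_obs(); print(o, r.tcp_to_tips)
t=r.grab_frame("top"); cv2.imwrite("pics/top.png",t)
s=r.grab_frame("side"); cv2.imwrite("pics/side.png",s)
for n in("top","side","wrist"):
    c=r.camera_info(n); M=cv2.Rodrigues(np.array(c["rvec"]))[0]; print(n,-M.T@np.array(c["tvec"]).ravel(),M[2],c["mtx"])
E
```

```text
{'clock': 0.0, 'joints': array([ 1.07193156,  0.47779649,  0.02232015,  1.5564543 , -0.01152894,
        1.10930473, -0.08308744]), 'qvel': array([ 0.00127687, -0.00098614,  0.00020059,  0.00096536, -0.00081368,
       -0.001278  , -0.00131108]), 'tau': array([-5.77545215e-04, -5.96465850e+01,  1.60749145e+00, -2.81207246e+01,
        1.24411707e-02,  9.41237173e-03, -1.82558540e-05]), 'tcp_pos': array([ 0.25689951, -0.62359947,  0.25232652]), 'orientation': array([-3.08006304e+00, -6.09628270e-01,  7.15266405e-04]), 'contact_force': array([ 0.18615633, -0.75161229,  0.1860144 ]), 'moment': array([0.05442424, 0.04154275, 0.00572649]), 'gripper_force': 0.0, 'grip_width': 0.08536906931410779} 0.022
top [ 0.4553304  -0.00967582  1.10292606] [ 0.09341554 -0.01664638 -0.99548804] [[383.65306498   0.         316.32788816]
 [  0.         383.65306498 198.3124038 ]
 [  0.           0.           1.        ]]
side [0.44221753 0.84332955 0.8135758 ] [ 0.09728594 -0.7530485  -0.65073297] [[418.02712477   0.         324.77416044]
 [  0.         418.02712477 197.91736315]
 [  0.           0.           1.        ]]
wrist [ 0.3194293  -0.59783713  0.37203184] [-0.2485607  -0.09976866 -0.96346447] [[354.5336542    0.         314.38073712]
 [  0.         354.5336542  198.27292944]
 [  0.           0.           1.        ]]
```

View pics/top.png

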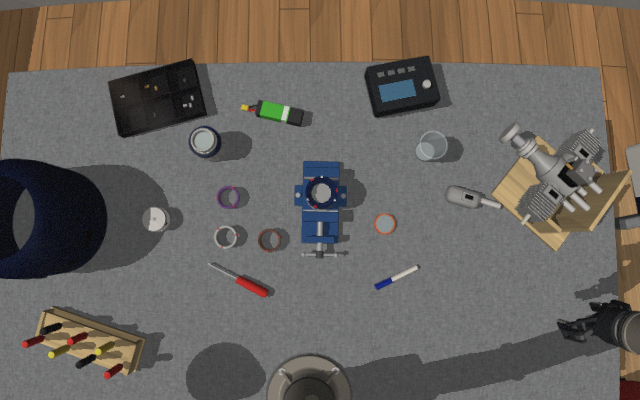

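The top view shows the light in the vice at (322,193). The ring-like things are purple (228,197), bright aluminium (226,237) and brown (269,240). The orange-rimmed disc at (385,224) looks like the lens. I'll confirm in one enlarged crop.

Run:
```python
from h import *
t=cv2.imread("pics/top.png")
a=cv2.resize(t[160:260,200:300],(400,400),interpolation=cv2.INTER_CUBIC)
b=cv2.resize(t[160:260,300:400],(400,400),interpolation=cv2.INTER_CUBIC)
cv2.imwrite("pics/crop1.png",np.hstack([a,b]))
print("lens",ray("top",[(385,224)],0.01),"ring",ray("top",[(226,237)],0.028),"light",ray("top",[(322,193)],0.1015))
```

```text
lens [[ 0.48202472 -0.22352612  0.01      ]] ring [[0.45030743 0.22599853 0.028     ]] light [[ 0.56315858 -0.04148626  0.1015    ]]
```

View pics/crop1.png

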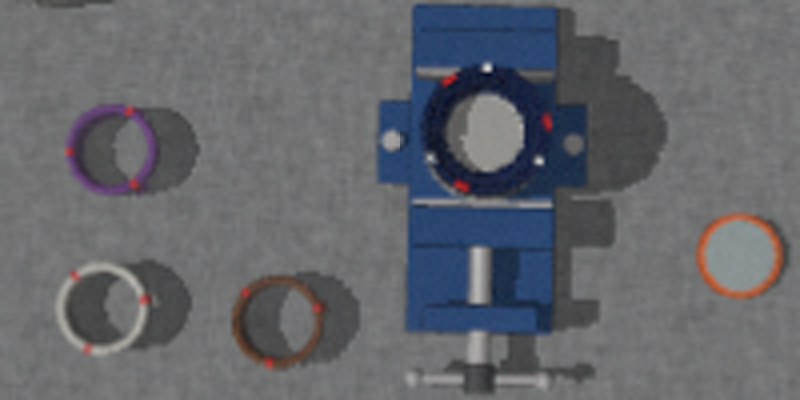

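Bright aluminium ring with red marks is the crop's lower-left ring, (102,308), i.e. full-frame (226,237). The purple and brown ones are decoys. The lens is at (385,224), and the light's white mark points straight up in the image, so its yaw is about 0. Next I go above the lens, and compute the mark angles.

Call:
step_arm(
  moves=[
    {"dx": 40,"dy": -31.6,"dz": 8,"gripper": 1},
    {"dx": 40,"dy": -31.6,"dz": 8},
    {"dx": 40,"dy": -31.6,"dz": 8},
    {"dx": 40,"dy": -31.6,"dz": 8},
    {"dx": 40,"dy": -31.6,"dz": 8},
    {"dx": 40,"dy": -31.6,"dz": 8},
    {"dx": 40,"dy": -31.6,"dz": 8},
    {"dx": 40,"dy": -31.6,"dz": 8},
    {"dx": 40,"dy": -31.6,"dz": 8},
    {"dx": 0},
    {"dx": 0},
  ],
)

```text
invalid input at $.moves[0]: expected keys rx, ry, rz, dx, dy, dz, gripper
```

```bash
cat >> h.py <<'E'
def delta(target):
    "tool-frame shift in mm to world target, yaw of tool x (deg), tilt (deg)"
    o=r.get_obs(); M=R.from_rotvec(o["orientation"]).as_matrix()
    return (M.T@(np.array(target)-o["tcp_pos"])*1000).round(1), round(float(np.degrees(np.arctan2(M[1,0],M[0,0]))),2), round(float(np.degrees(np.arccos(-M[2,2]))),2)
def ang(c,p): d=np.array(p)-np.array(c); return np.degrees(np.arctan2(d[...,1],d[...,0])).round(1)
E
python3 - <<'E'
from h import *
f=lambda L,ox: [(ox+x/4-.375,160+y/4-.375) for x,y in L]
ri=ray("top",f([(73,275),(147,299),(88,349)],200),.028); c=ri.mean(0); print("ring",c,ang(c[:2],ri[:,:2]),np.linalg.norm((ri-c),axis=1))
w=ray("top",f([(87,67),(30,158),(139,160)],300),.1015); c=w.mean(0); print("light",c,ang(c[:2],w[:,:2]),np.linalg.norm(w-c,axis=1))
w=ray("top",f([(49,80),(61,186),(147,122)],300),.1015); c=w.mean(0); print("red",c,ang(c[:2],w[:,:2]),np.linalg.norm(w-c,axis=1))
o=r.get_obs(); print(o["clock"],o["tcp_pos"],o["joints"],delta([.482,-.2235,.1]))
i=r.camera_info("wrist"); im=r.grab_frame("wrist"); cv2.imwrite("pics/w1.png",im); np.save("w1.npy",i,allow_pickle=True)
E
```

```text
ring [0.45162482 0.22802801 0.028     ] [ 42.5 -79.5 160.6] [0.0311083  0.03165011 0.03040871]
light [ 0.56668015 -0.03881304  0.1015    ] [  -2.3  117.8 -121.4] [0.04062776 0.04130344 0.04092047]
red [ 0.5660176  -0.03902267  0.1015    ] [ 35.9 155.9 -83.8] [0.04052959 0.0407639  0.04062409]
0.1 [ 0.2569302  -0.62364249  0.25241696] [ 1.07187546  0.4777249   0.02235345  1.55635536 -0.01149086  1.10931677
 -0.0831471 ] (array([ 360.5, -284. ,  152.8]), 22.39, 0.1)
```

View pics/w1.png

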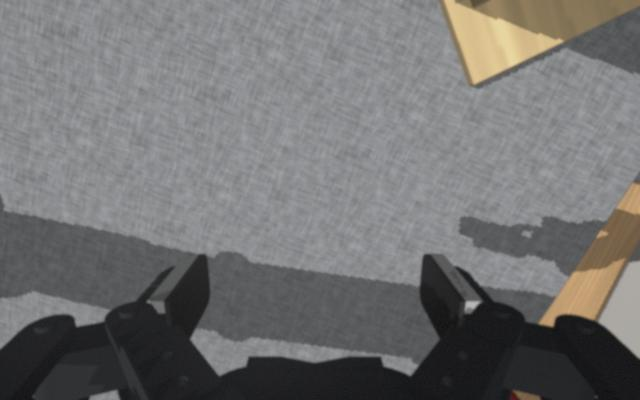

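The move was refused because every row needs all the keys. The wrist picture is just bare bench between the fingers at (190,290) and (440,290). I'll resend the move.

Call:
step_arm(
  moves=[
    {"rx": 0,"ry": 0,"rz": 0,"dx": 40,"dy": -31.6,"dz": 8,"gripper": 1},
    {"rx": 0,"ry": 0,"rz": 0,"dx": 40,"dy": -31.6,"dz": 8,"gripper": 1},
    {"rx": 0,"ry": 0,"rz": 0,"dx": 40,"dy": -31.6,"dz": 8,"gripper": 1},
    {"rx": 0,"ry": 0,"rz": 0,"dx": 40,"dy": -31.6,"dz": 8,"gripper": 1},
    {"rx": 0,"ry": 0,"rz": 0,"dx": 40,"dy": -31.6,"dz": 8,"gripper": 1},
    {"rx": 0,"ry": 0,"rz": 0,"dx": 40,"dy": -31.6,"dz": 8,"gripper": 1},
    {"rx": 0,"ry": 0,"rz": 0,"dx": 40,"dy": -31.6,"dz": 8,"gripper": 1},
    {"rx": 0,"ry": 0,"rz": 0,"dx": 40,"dy": -31.6,"dz": 8,"gripper": 1},
    {"rx": 0,"ry": 0,"rz": 0,"dx": 40,"dy": -31.6,"dz": 8,"gripper": 1},
    {"rx": 0,"ry": 0,"rz": 0,"dx": 0,"dy": 0,"dz": 0,"gripper": 1},
    {"rx": 0,"ry": 0,"rz": 0,"dx": 0,"dy": 0,"dz": 0,"gripper": 1},
  ],
)

```text
clock: 1.52
tcp_pos: [0.4813, -0.2246, 0.1812]
orientation: [3.082, 0.61, -0.001]
contact_force: [0.5, -1.0, 0.2]
grip_width: 0.0852
gripper_force: 0.0
```

Run:
```python
from h import *
o=r.get_obs(); print(o["clock"],o["tcp_pos"],o["joints"],delta([.482,-.2235,.1]))
i=r.camera_info("wrist"); im=r.grab_frame("wrist"); cv2.imwrite("pics/w1.png",im)
hsv=cv2.cvtColor(im,cv2.COLOR_BGR2HSV); m=cv2.inRange(hsv,(3,110,90),(18,255,255))
m=cv2.morphologyEx(m,cv2.MORPH_CLOSE,np.ones((5,5)))
cs=sorted(cv2.findContours(m,cv2.RETR_EXTERNAL,cv2.CHAIN_APPROX_NONE)[0],key=cv2.contourArea)[-2:]
for c in cs:
    e=cv2.fitEllipse(c); P=ray("wrist",c.reshape(-1,2),.006,i)[:,:2]; (q,s,_)=cv2.fitEllipse((P*1e4).astype(np.float32)); print(e,np.array(q)/1e4,np.array(s)/1e4)
```

```text
1.525 [ 0.48128761 -0.22457756  0.18116548] [ 0.44459323  0.33354274 -0.15234483  1.96107448  0.06677769  0.85216644
 -0.92361821] (array([ 1.1, -0.7, 81.2]), 22.38, 0.04)
((313.0815734863281, 179.7795867919922), (68.83333587646484, 70.07571411132812), 100.26351165771484) [ 0.48165928 -0.22264565] [0.05955687 0.0600342 ]
```

View pics/w1.png

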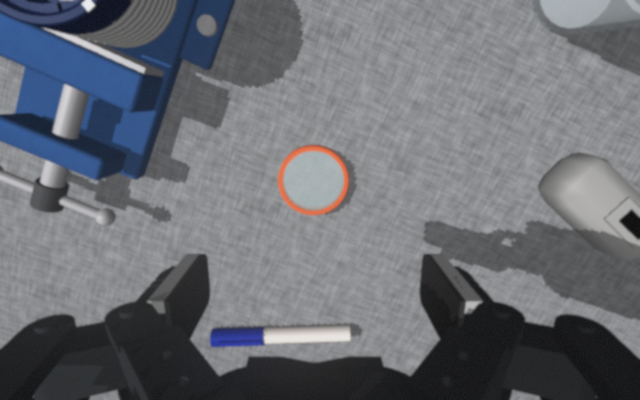

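The lens is at (313,180), and its fitted diameter is 60 mm at (0.4817, -0.2226), which fits. Now I check where the fingertips really are when open. Their inner corners show at (208,255) and (422,255).

Run:
```python
from h import *
o=r.get_obs(); M=R.from_rotvec(o["orientation"]).as_matrix()
for x in (-.011,.011):
  for z in (.0,.005,.01,.016,.022):
    P=[o["tcp_pos"]+M@np.array([x,s*.0426,z]) for s in(1,-1)]; print(x,z,proj("wrist",P).round(0).tolist())
print(r.tcp_to_tips)
print(delta([.4817,-.2226,.060]))
```

```text
-0.011 0.0 [[426.0, 312.0], [205.0, 312.0]]
-0.011 0.005 [[422.0, 305.0], [208.0, 305.0]]
-0.011 0.01 [[419.0, 298.0], [212.0, 298.0]]
-0.011 0.016 [[415.0, 290.0], [216.0, 290.0]]
-0.011 0.022 [[411.0, 283.0], [219.0, 283.0]]
0.011 0.0 [[431.0, 260.0], [200.0, 259.0]]
0.011 0.005 [[427.0, 254.0], [204.0, 254.0]]
0.011 0.01 [[423.0, 249.0], [208.0, 249.0]]
0.011 0.016 [[419.0, 243.0], [212.0, 243.0]]
0.011 0.022 [[415.0, 237.0], [216.0, 237.0]]
0.022
(array([  1.8,  -2.3, 121.3]), 22.29, 0.05)
```

Open, the tips are about 8 mm ahead of the TCP, so 22 mm is the shut value. By the arc geometry, at 60 mm they are about 17 mm ahead. I descend to TCP z≈20.5 mm so the tips sit about 3.5 mm up, then grip the lens.

Call:
step_arm(
  grip_force=25,
  moves=[
    {"rx": 0,"ry": 0,"rz": 0,"dx": 1.8,"dy": -2.3,"dz": 40,"gripper": 1},
    {"rx": 0,"ry": 0,"rz": 0,"dx": 0,"dy": 0,"dz": 40,"gripper": 1},
    {"rx": 0,"ry": 0,"rz": 0,"dx": 0,"dy": 0,"dz": 40,"gripper": 1},
    {"rx": 0,"ry": 0,"rz": 0,"dx": 0,"dy": 0,"dz": 25,"gripper": 1},
    {"rx": 0,"ry": 0,"rz": 0,"dx": 0,"dy": 0,"dz": 15.7,"gripper": 1},
    {"rx": 0,"ry": 0,"rz": 0,"dx": 0,"dy": 0,"dz": 0,"gripper": 1},
    {"rx": 0,"ry": 0,"rz": 0,"dx": 0,"dy": 0,"dz": 0,"gripper": -1},
    {"rx": 0,"ry": 0,"rz": 0,"dx": 0,"dy": 0,"dz": 0,"gripper": -1},
    {"rx": 0,"ry": 0,"rz": 0,"dx": 0,"dy": 0,"dz": 0,"gripper": -1},
    {"rx": 0,"ry": 0,"rz": 0,"dx": 0,"dy": 0,"dz": 0,"gripper": -1},
    {"rx": 0,"ry": 0,"rz": 0,"dx": 0,"dy": 0,"dz": 0,"gripper": -1},
  ],
)

```text
clock: 2.95
tcp_pos: [0.4833, -0.2217, 0.022]
orientation: [3.08, 0.609, 0.003]
contact_force: [-2.3, 0.2, 6.3]
grip_width: 0.0581
gripper_force: 25.8
```

The 6 N upward force and a TCP 1.5 mm above target say the tips touch the bench, so they hold the lens down to its foot. I re-grip about 4.5 mm higher so the lens stands proud of the tips.

Call:
step_arm(
  grip_force=20,
  moves=[
    {"rx": 0,"ry": 0,"rz": 0,"dx": 0,"dy": 0,"dz": 0,"gripper": 0.7},
    {"rx": 0,"ry": 0,"rz": 0,"dx": 0,"dy": 0,"dz": 0,"gripper": 0.7},
    {"rx": 0,"ry": 0,"rz": 0,"dx": 0,"dy": 0,"dz": -4.5,"gripper": 0.7},
    {"rx": 0,"ry": 0,"rz": 0,"dx": 0,"dy": 0,"dz": 0,"gripper": 0.7},
    {"rx": 0,"ry": 0,"rz": 0,"dx": 0,"dy": 0,"dz": 0,"gripper": -1},
    {"rx": 0,"ry": 0,"rz": 0,"dx": 0,"dy": 0,"dz": 0,"gripper": -1},
    {"rx": 0,"ry": 0,"rz": 0,"dx": 0,"dy": 0,"dz": 0,"gripper": -1},
    {"rx": 0,"ry": 0,"rz": 0,"dx": 0,"dy": 0,"dz": 0,"gripper": -1},
  ],
)

```text
clock: 3.95
tcp_pos: [0.4826, -0.2213, 0.0256]
orientation: [3.082, 0.61, 0.0]
contact_force: [-1.7, 0.2, 7.3]
grip_width: 0.0579
gripper_force: 20.0
```

Run:
```python
from h import *
o=r.get_obs(); print(o["clock"],o["tcp_pos"],o["contact_force"],o["grip_width"],delta([.5665,-.039,.160]))
i=r.camera_info("wrist"); im=r.grab_frame("wrist"); cv2.imwrite("pics/w2.png",im)
M=R.from_rotvec(o["orientation"]).as_matrix()
for z in (.012,.017,.022): print(z,proj("wrist",[o["tcp_pos"]+M@np.array([.011,s*.030,z]) for s in(1,-1)]).round(0).tolist())
```

```text
3.95 [ 0.48256924 -0.22127781  0.02557613] [-1.696325    0.20541872  7.31388537] 0.05793439105712008 (array([ 147. , -136.6, -134.4]), 22.38, 0.01)
0.012 [[390.0, 247.0], [241.0, 246.0]]
0.017 [[388.0, 242.0], [243.0, 242.0]]
0.022 [[386.0, 237.0], [245.0, 237.0]]
```

View pics/w2.png

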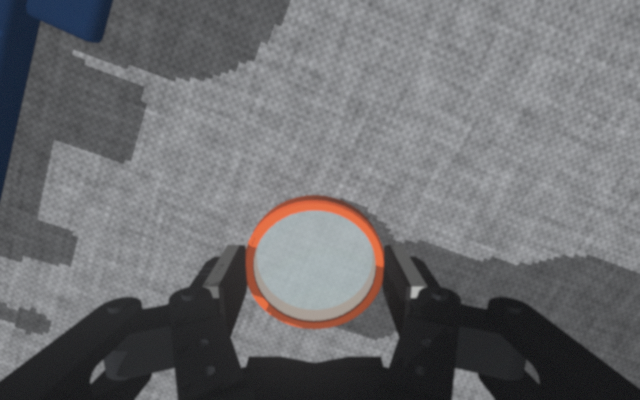

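The lens at (315,262) is held between pads whose tips show at (247,246) and (384,246), about 13 mm ahead of the TCP. That puts the tips near the lens top, so this grip is too shallow. The upward force came from the pads swinging forward on the lens, not from bench contact. I re-grip 6 mm lower.

Call:
step_arm(
  grip_force=20,
  moves=[
    {"rx": 0,"ry": 0,"rz": 0,"dx": 0,"dy": 0,"dz": 0,"gripper": 0.7},
    {"rx": 0,"ry": 0,"rz": 0,"dx": 0,"dy": 0,"dz": 0,"gripper": 0.7},
    {"rx": 0,"ry": 0,"rz": 0,"dx": 0,"dy": 0,"dz": 6,"gripper": 0.7},
    {"rx": 0,"ry": 0,"rz": 0,"dx": 0,"dy": 0,"dz": 0,"gripper": 0.7},
    {"rx": 0,"ry": 0,"rz": 0,"dx": 0,"dy": 0,"dz": 0,"gripper": -1},
    {"rx": 0,"ry": 0,"rz": 0,"dx": 0,"dy": 0,"dz": 0,"gripper": -1},
    {"rx": 0,"ry": 0,"rz": 0,"dx": 0,"dy": 0,"dz": 0,"gripper": -1},
    {"rx": 0,"ry": 0,"rz": 0,"dx": 0,"dy": 0,"dz": 0,"gripper": -1},
    {"rx": 0,"ry": 0,"rz": 0,"dx": 0,"dy": 0,"dz": -10,"gripper": -1},
    {"rx": 0,"ry": 0,"rz": 0,"dx": 0,"dy": 0,"dz": -10,"gripper": -1},
    {"rx": 0,"ry": 0,"rz": 0,"dx": 0,"dy": 0,"dz": 0,"gripper": -1},
  ],
)

```text
clock: 5.38
tcp_pos: [0.4833, -0.2216, 0.0404]
orientation: [3.081, 0.609, 0.003]
contact_force: [0.3, 0.4, -0.2]
grip_width: 0.0589
gripper_force: 21.8
```

Run:
```python
from h import *
o=r.get_obs(); print(o["clock"],o["tcp_pos"],o["contact_force"],o["grip_width"],delta([.5665,-.039,.200]))
i=r.camera_info("wrist"); im=r.grab_frame("wrist"); cv2.imwrite("pics/w3.png",im)
hsv=cv2.cvtColor(im,cv2.COLOR_BGR2HSV); m=cv2.inRange(hsv,(3,110,90),(18,255,255))
ys,xs=np.nonzero(m[150:350,200:430]); print(xs.min()+200,xs.max()+200,ys.min()+150,ys.max()+150)
s=r.grab_frame("side"); p=proj("side",[o["tcp_pos"]])[0].astype(int); print(p)
cv2.imwrite("pics/s3.png",cv2.resize(s[p[1]-50:p[1]+50,p[0]-60:p[0]+60],None,fx=5,fy=5,interpolation=cv2.INTER_CUBIC))
```

```text
5.375 [ 0.48332954 -0.22161099  0.04037501] [ 0.29264101  0.37932368 -0.19443707] 0.05891479222609676 (array([ 146.7, -136.9, -159.6]), 22.38, 0.14)
241 388 200 336
[356 165]
```

View pics/s3.png

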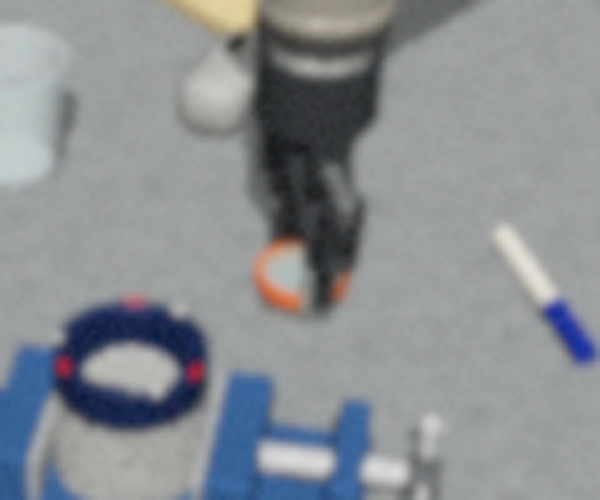

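Lens at (300,275) in the crop, level and held near the fingertips. I lift and travel to above the mouth.

Call:
step_arm(
  moves=[
    {"rx": 0,"ry": 0,"rz": 0,"dx": 0,"dy": 0,"dz": -30,"gripper": -1},
    {"rx": 0,"ry": 0,"rz": 0,"dx": 0,"dy": 0,"dz": -40,"gripper": -1},
    {"rx": 0,"ry": 0,"rz": 0,"dx": 0,"dy": 0,"dz": -40,"gripper": -1},
    {"rx": 0,"ry": 0,"rz": 0,"dx": 10,"dy": -10,"dz": -20,"gripper": -1},
    {"rx": 0,"ry": 0,"rz": 0,"dx": 20,"dy": -19,"dz": 0,"gripper": -1},
    {"rx": 0,"ry": 0,"rz": 0,"dx": 25,"dy": -23,"dz": 0,"gripper": -1},
    {"rx": 0,"ry": 0,"rz": 0,"dx": 25,"dy": -23,"dz": 0,"gripper": -1},
    {"rx": 0,"ry": 0,"rz": 0,"dx": 25,"dy": -23,"dz": 0,"gripper": -1},
    {"rx": 0,"ry": 0,"rz": 0,"dx": 22,"dy": -20,"dz": 0,"gripper": -1},
    {"rx": 0,"ry": 0,"rz": 0,"dx": 20,"dy": -19,"dz": 0,"gripper": -1},
    {"rx": 0,"ry": 0,"rz": 0,"dx": 0,"dy": 0,"dz": 0,"gripper": -1},
    {"rx": 0,"ry": 0,"rz": 0,"dx": 0,"dy": 0,"dz": 0,"gripper": -1},
  ],
)

```text
clock: 6.98
tcp_pos: [0.5656, -0.0395, 0.1687]
orientation: [3.082, 0.609, -0.002]
contact_force: [-0.2, -0.9, -0.1]
grip_width: 0.0587
gripper_force: 22.1
```

Run:
```python
from h import *
o=r.get_obs(); print(o["clock"],o["tcp_pos"],o["joints"][6],o["grip_width"],delta([.5665,-.039,.120]))
i=r.camera_info("wrist"); im=r.grab_frame("wrist"); cv2.imwrite("pics/w4.png",im)
for z in (.1015,): 
  a=np.radians(np.arange(0,360,60)); print(proj("wrist",np.c_[.5665+.0385*np.cos(a),-.039+.0385*np.sin(a),np.full(6,z)],i).round(0).tolist())
```

```text
6.975 [ 0.56560167 -0.03947257  0.16868097] -1.3204929393343692 0.05874328828133981 (array([ 1.1, -0.1, 48.7]), 22.35, 0.07)
[[343.0, 160.0], [271.0, 170.0], [247.0, 232.0], [290.0, 281.0], [355.0, 273.0], [384.0, 215.0]]
```

View pics/w4.png

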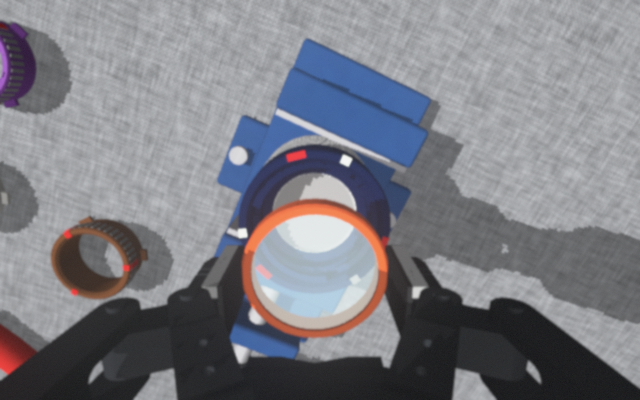

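Held lens at (315,268) over the mouth. The rim marks show white at (346,160) and (240,233), and red at (297,156) and (386,240). I fit the light's centre and yaw from the marks, and the lens's offset from the tool.

Run:
```python
from h import *
from scipy.optimize import least_squares
im=cv2.imread("pics/w4.png"); hsv=cv2.cvtColor(im,cv2.COLOR_BGR2HSV)
def blobs(m,reg):
    mm=np.zeros_like(m); x0,x1,y0,y1=reg; mm[y0:y1,x0:x1]=m[y0:y1,x0:x1]
    n,l,s,c=cv2.connectedComponentsWithStats(mm); return [(c[k].round(1).tolist(),int(s[k,4])) for k in range(1,n) if s[k,4]>15]
red=cv2.inRange(hsv,(0,170,100),(2,255,255))|cv2.inRange(hsv,(172,150,100),(180,255,255)); wh=cv2.inRange(hsv,(0,0,225),(180,30,255))
print(blobs(red,(225,400,140,290)),blobs(wh,(225,400,140,290)))
px=[(346,160),(240,233),(297,156)]; an=np.radians([0,120,38])
P=ray("wrist",px,.1015)[:,:2]
f=lambda q:(np.c_[q[0]+.0408*np.cos(an+q[2]),q[1]+.0408*np.sin(an+q[2])]-P).ravel()
s=least_squares(f,[.5665,-.039,0]); print(s.x[:2],np.degrees(s.x[2]),(s.fun*1000).round(1))
o=r.get_obs(); M=R.from_rotvec(o["orientation"]).as_matrix(); zt=o["tcp_pos"][2]
L=ray("wrist",[(314,200),(314,336)],[zt-.0204,zt-.0104]); L2=ray("wrist",[(241,268),(388,268)],zt-.0154); c=np.r_[L.mean(0)]
print("lens",L,c,np.linalg.norm(L[0,:2]-L[1,:2]),L2.mean(0),np.linalg.norm(L2[0]-L2[1])); print("lens in tool",M.T@(c-o["tcp_pos"])*1000,M.T@(L2.mean(0)-o["tcp_pos"])*1000)
```

```text
[([295.7, 155.5], 166)] [([345.4, 160.1], 63), ([317.9, 232.3], 1805), ([241.8, 232.8], 59), ([354.7, 279.2], 36), ([266.0, 287.9], 28), ([353.3, 288.6], 20)]
[ 0.56446664 -0.03928459] -2.751737309722965 [-0.5 -0.1  0.6 -0.4 -0.1  0.5]
lens [[ 0.59122237 -0.02879851  0.14837228]
 [ 0.53798291 -0.05064024  0.15837228]] [ 0.56460264 -0.03971937  0.15337228] 0.05754564070629966 [ 0.56525894 -0.03967227  0.15337228] 0.06148499648585375
lens in tool [-0.79439603 -0.53495264 15.40077901] [-0.16932948 -0.32943948 15.40010283]
```

By the same camera, the lens centre (0.5646, -0.0397) and the light axis (0.5645, -0.0393) agree within 1 mm. I lower until the lens's foot is just inside the chamfer.

Call:
step_arm(
  moves=[
    {"rx": 0,"ry": 0,"rz": 0,"dx": 0,"dy": -0.3,"dz": 15,"gripper": -1},
    {"rx": 0,"ry": 0,"rz": 0,"dx": 0,"dy": 0,"dz": 15,"gripper": -1},
    {"rx": 0,"ry": 0,"rz": 0,"dx": 0,"dy": 0,"dz": 8,"gripper": -1},
    {"rx": 0,"ry": 0,"rz": 0,"dx": 0,"dy": 0,"dz": 5,"gripper": -1},
    {"rx": 0,"ry": 0,"rz": 0,"dx": 0,"dy": 0,"dz": 3,"gripper": -1},
    {"rx": 0,"ry": 0,"rz": 0,"dx": 0,"dy": 0,"dz": 2,"gripper": -1},
    {"rx": 0,"ry": 0,"rz": 0,"dx": 0,"dy": 0,"dz": 0,"gripper": -1},
    {"rx": 0,"ry": 0,"rz": 0,"dx": 0,"dy": 0,"dz": 0,"gripper": -1},
  ],
)

```text
clock: 8.02
tcp_pos: [0.5663, -0.0383, 0.1214]
orientation: [3.082, 0.61, 0.001]
contact_force: [0.2, -1.0, -0.5]
grip_width: 0.059
gripper_force: 22.1
```

Run:
```python
from h import *
o=r.get_obs(); print(o["tcp_pos"],delta([.5650,-.0393,.1214]))
i=r.camera_info("wrist"); im=r.grab_frame("wrist"); cv2.imwrite("pics/w5.png",cv2.resize(im[140:360,200:440],None,fx=2.5,fy=2.5,interpolation=cv2.INTER_CUBIC))
```

```text
[ 0.5662787  -0.03828169  0.12140077] (array([-1.6,  0.5,  0. ]), 22.39, 0.03)
```

View pics/w5.png

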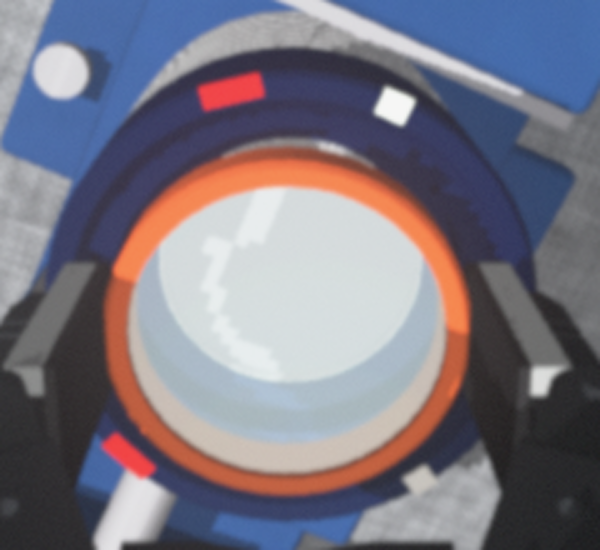

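The crop shows rim marks: red (231,91), white (395,105), red (129,455) and white (420,480). The lens gasket spans columns 105–469 and rows 148–495.

Run:
```python
from h import *
from scipy.optimize import least_squares
g=lambda L:[(200+x/2.5-.3,140+y/2.5-.3) for x,y in L]
an=np.radians([38,0,158,240])
P=ray("wrist",g([(231,91),(395,105),(129,455),(420,480)]),.1015)[:,:2]
f=lambda q:(np.c_[q[0]+q[3]*np.cos(an+q[2]),q[1]+q[3]*np.sin(an+q[2])]-P).ravel()
s=least_squares(f,[.5665,-.039,0,.041]); print(s.x,np.degrees(s.x[2]),(s.fun*1000).round(1))
o=r.get_obs(); M=R.from_rotvec(o["orientation"]).as_matrix(); z=o["tcp_pos"][2]
L=ray("wrist",g([(287,148),(287,495)]),[z-.0204,z-.0104]); L2=ray("wrist",g([(105,320),(469,320)]),z-.0104)
print(L.mean(0),L2.mean(0),np.linalg.norm((L[0]-L[1])[:2]),np.linalg.norm(L2[0]-L2[1]))
for c in (L.mean(0),L2.mean(0)): print("light rel. lens in tool",M.T@(np.r_[s.x[:2],0]-np.r_[c[:2],0])*1000)
```

```text
[ 0.56523658 -0.0390545  -0.03428041  0.04054524] -1.9641229570218883 [ 0.1 -0.1 -0.1 -0.  -0.1  0.   0.1  0. ]
[ 0.56522853 -0.03834026  0.10597325] [ 0.56841024 -0.03702629  0.11097325] 0.05882558252824095 0.05862736783535661
light rel. lens in tool [-2.64615540e-01  6.63462765e-01  2.54384303e-05]
light rel. lens in tool [-3.70696500e+00  6.66421473e-01 -1.58425316e-03]
```

The fit is good to 0.1 mm: light axis (0.5652, -0.0391), yaw -2.0°. The lens is 0.7 mm off, so I correct by that, go 1.5 mm lower and release.

Call:
step_arm(
  moves=[
    {"rx": 0,"ry": 0,"rz": 0,"dx": -0.3,"dy": 0.7,"dz": 0,"gripper": -1},
    {"rx": 0,"ry": 0,"rz": 0,"dx": 0,"dy": 0,"dz": 1.5,"gripper": -1},
    {"rx": 0,"ry": 0,"rz": 0,"dx": 0,"dy": 0,"dz": 0,"gripper": -1},
    {"rx": 0,"ry": 0,"rz": 0,"dx": 0,"dy": 0,"dz": 0,"gripper": 1},
    {"rx": 0,"ry": 0,"rz": 0,"dx": 0,"dy": 0,"dz": 0,"gripper": 1},
    {"rx": 0,"ry": 0,"rz": 0,"dx": 0,"dy": 0,"dz": 0,"gripper": 1},
    {"rx": 0,"ry": 0,"rz": 0,"dx": 0,"dy": 0,"dz": 0,"gripper": 1},
    {"rx": 0,"ry": 0,"rz": 0,"dx": 0,"dy": 0,"dz": -20,"gripper": 1},
    {"rx": 0,"ry": 0,"rz": 0,"dx": -20,"dy": 0,"dz": -30,"gripper": 1},
    {"rx": 0,"ry": 0,"rz": 0,"dx": 0,"dy": 0,"dz": 0,"gripper": 1},
  ],
)

```text
clock: 9.32
tcp_pos: [0.5481, -0.0474, 0.1716]
orientation: [3.081, 0.608, 0.005]
contact_force: [-0.5, 0.3, -0.6]
grip_width: 0.0854
gripper_force: 0.0
```

Run:
```python
from h import *
o=r.get_obs(); print(o["clock"],o["tcp_pos"],o["contact_force"],o["joints"],delta([.4516,.228,.15]))
im=r.grab_frame("wrist"); p=proj("wrist",[[.5652,-.0391,.09]])[0].astype(int); print(p)
hsv=cv2.cvtColor(im,cv2.COLOR_BGR2HSV); m=cv2.inRange(hsv,(3,110,60),(18,255,255)); m[:,:200]=0
c=max(cv2.findContours(cv2.morphologyEx(m,cv2.MORPH_CLOSE,np.ones((7,7))),cv2.RETR_EXTERNAL,cv2.CHAIN_APPROX_NONE)[0],key=cv2.contourArea)
for z in (.09,.1,.11):
  P=ray("wrist",c.reshape(-1,2),z)[:,:2]; print(z,cv2.fitEllipse((P*1e4).astype(np.float32)))
crop=im[max(0,p[1]-70):p[1]+70,p[0]-90:p[0]+90]
cv2.imwrite("pics/w6.png",cv2.resize(crop,None,fx=4,fy=4,interpolation=cv2.INTER_CUBIC))
```

```text
9.325 [ 0.54807023 -0.04743241  0.17155828] [-0.45437092  0.33993617 -0.58493775] [ 0.14643244  0.37711029 -0.21513017  1.92486118  0.10628248  0.84698783
 -1.30545126] (array([  15.3, -291.5,   21. ]), 22.32, 0.2)
[313 187]
0.09 ((5654.16796875, -382.6466369628906), (586.4073486328125, 594.0040893554688), 97.49825286865234)
0.1 ((5676.50732421875, -374.0089416503906), (557.107421875, 564.3245849609375), 97.4985580444336)
0.11 ((5698.84619140625, -365.37127685546875), (527.8074951171875, 534.6450805664062), 97.49860382080078)
```

View pics/w6.png

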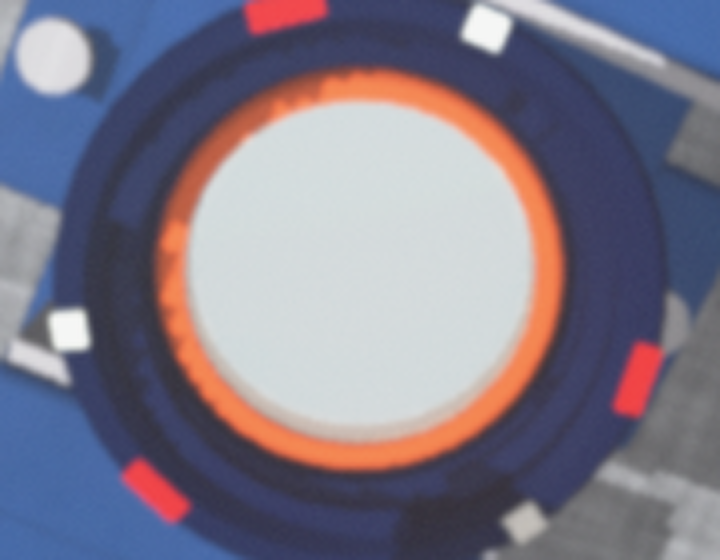

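The lens lies flat on its seat: the crop shows an even orange ring centred at (360,270), and at z=90 mm it fits 59 mm at (0.5654, -0.0383). Now I go to the ring, turning the wrist ccw by 78° so there is wrist range left for screwing clockwise.

Call:
step_arm(
  moves=[
    {"rx": 0,"ry": 0,"rz": 0,"dx": 2.2,"dy": -41.6,"dz": 0,"gripper": 1},
    {"rx": 0,"ry": 0,"rz": 0,"dx": 2.2,"dy": -41.6,"dz": 0,"gripper": 1},
    {"rx": 0,"ry": 0,"rz": 0,"dx": 2.2,"dy": -41.6,"dz": 0,"gripper": 1},
    {"rx": 0,"ry": 0,"rz": 0,"dx": 2.2,"dy": -41.6,"dz": 0,"gripper": 1},
    {"rx": 0,"ry": 0,"rz": 0,"dx": 2.2,"dy": -41.6,"dz": 0,"gripper": 1},
    {"rx": 0,"ry": 0,"rz": 0,"dx": 2.2,"dy": -41.6,"dz": 0,"gripper": 1},
    {"rx": 0,"ry": 0,"rz": 0,"dx": 2.2,"dy": -41.6,"dz": 0,"gripper": 1},
    {"rx": 0,"ry": 0,"rz": -9.75,"dx": 0,"dy": 0,"dz": 0,"gripper": 1},
    {"rx": 0,"ry": 0,"rz": -9.75,"dx": 0,"dy": 0,"dz": 0,"gripper": 1},
    {"rx": 0,"ry": 0,"rz": -9.75,"dx": 0,"dy": 0,"dz": 0,"gripper": 1},
    {"rx": 0,"ry": 0,"rz": -9.75,"dx": 0,"dy": 0,"dz": 0,"gripper": 1},
    {"rx": 0,"ry": 0,"rz": -9.75,"dx": 0,"dy": 0,"dz": 0,"gripper": 1},
    {"rx": 0,"ry": 0,"rz": -9.75,"dx": 0,"dy": 0,"dz": 0,"gripper": 1},
    {"rx": 0,"ry": 0,"rz": -9.75,"dx": 0,"dy": 0,"dz": 0,"gripper": 1},
    {"rx": 0,"ry": 0,"rz": -9.75,"dx": 0,"dy": 0,"dz": 0,"gripper": 1},
    {"rx": 0,"ry": 0,"rz": 0,"dx": 0,"dy": 0,"dz": 0,"gripper": 1},
    {"rx": 0,"ry": 0,"rz": 0,"dx": 0,"dy": 0,"dz": 0,"gripper": 1},
  ],
)

```text
clock: 11.5
tcp_pos: [0.4507, 0.2285, 0.1691]
orientation: [-2.015, -2.41, 0.001]
contact_force: [-0.4, -0.3, 0.1]
grip_width: 0.0853
gripper_force: 0.0
```

```bash
cat >> h.py <<'E'
def redblobs(im,x0=0,x1=640,y0=0,y1=400):
    hsv=cv2.cvtColor(im,cv2.COLOR_BGR2HSV); m=cv2.inRange(hsv,(0,140,100),(6,255,255))|cv2.inRange(hsv,(170,140,100),(180,255,255))
    k=np.zeros_like(m); k[y0:y1,x0:x1]=m[y0:y1,x0:x1]
    n,l,s,c=cv2.connectedComponentsWithStats(k); return [(c[j].round(1).tolist(),int(s[j,4])) for j in range(1,n) if s[j,4]>8]
E
python3 - <<'E'
from h import *
o=r.get_obs(); print(o["clock"],o["tcp_pos"],o["joints"],delta([.4516,.228,.031]))
im=r.grab_frame("wrist"); cv2.imwrite("pics/w7.png",im)
b=redblobs(im); P=ray("wrist",[x[0] for x in b],.028)
for x,p in zip(b,P): print(x,p[:2].round(4))
a=np.radians([41.2,161.2,281.2]); print(proj("wrist",np.c_[.4516+.031*np.cos(a),.228+.031*np.sin(a),np.full(3,.028)]).round())
E
```

```text
11.5 [0.45074434 0.2285421  0.16909795] [-0.08469717  0.36936811 -0.61085617  2.00371938  0.27822052  0.85093894
 -0.67124428] (array([ -0.7,   0.9, 138.1]), 100.21, 0.05)
([279.9, 173.3], 25) [0.4224 0.2388]
([348.6, 173.4], 26) [0.473  0.2479]
([462.2, 186.0], 52) [0.5595 0.2537]
([133.7, 241.1], 2914) [0.3168 0.1643]
([314.5, 229.2], 18) [0.4558 0.1996]
([417.0, 237.4], 42) [0.5364 0.2073]
([481.4, 244.5], 28) [0.5882 0.2105]
([305.3, 306.3], 71) [0.4604 0.131 ]
([244.5, 316.0], 41) [0.4116 0.1127]
([282.3, 355.1], 23) [0.4489 0.0799]
[[351. 173.]
 [280. 174.]
 [316. 232.]]
```

The three red marks at (280,173), (349,173) and (315,229) give ring centre (0.4504, 0.2288) and yaw 40.4°, agreeing with the top view. I descend, grip the head and lift.

Call:
step_arm(
  grip_force=40,
  moves=[
    {"rx": 0,"ry": 0,"rz": 0,"dx": 0.3,"dy": -0.2,"dz": 40,"gripper": 1},
    {"rx": 0,"ry": 0,"rz": 0,"dx": 0,"dy": 0,"dz": 40,"gripper": 1},
    {"rx": 0,"ry": 0,"rz": 0,"dx": 0,"dy": 0,"dz": 35,"gripper": 1},
    {"rx": 0,"ry": 0,"rz": 0,"dx": 0,"dy": 0,"dz": 23,"gripper": 1},
    {"rx": 0,"ry": 0,"rz": 0,"dx": 0,"dy": 0,"dz": 0,"gripper": 1},
    {"rx": 0,"ry": 0,"rz": 0,"dx": 0,"dy": 0,"dz": 0,"gripper": -1},
    {"rx": 0,"ry": 0,"rz": 0,"dx": 0,"dy": 0,"dz": 0,"gripper": -1},
    {"rx": 0,"ry": 0,"rz": 0,"dx": 0,"dy": 0,"dz": 0,"gripper": -1},
    {"rx": 0,"ry": 0,"rz": 0,"dx": 0,"dy": 0,"dz": 0,"gripper": -1},
  ],
)

```text
clock: 12.68
tcp_pos: [0.4514, 0.2293, 0.0331]
orientation: [2.011, 2.412, 0.003]
contact_force: [-2.3, -0.2, 7.4]
grip_width: 0.0628
gripper_force: 44.1
```

Run:
```python
from h import *
o=r.get_obs(); print(o["clock"],o["tcp_pos"],o["contact_force"],o["grip_width"],delta([.5652,-.0391,.18]))
im=r.grab_frame("wrist"); b=redblobs(im,230,400,150,350); print([(x,p[:2].round(4)) for x,p in zip(b,ray("wrist",[x[0] for x in b],.028))])
```

```text
12.675 [0.45136377 0.22927732 0.03305542] [-2.31017374 -0.17651484  7.37630113] 0.06284562065005168 (array([-284.4,   64. , -147. ]), 100.37, 0.13)
[(([246.5, 245.4], 141), array([0.4232, 0.2393])), (([382.1, 245.8], 139), array([0.4738, 0.2484])), (([314.0, 345.1], 82), array([0.4563, 0.2003]))]
```

Ring gripped, 62.8 mm wide, with its yaw at tool yaw minus 60.2°. I lift, carry it to above the light, and turn 36° cw so the marks come about 6° ccw of the white marks.

Call:
step_arm(
  moves=[
    {"rx": 0,"ry": 0,"rz": 0,"dx": 0,"dy": 0,"dz": -27,"gripper": -1},
    {"rx": 0,"ry": 0,"rz": 0,"dx": 0,"dy": 0,"dz": -40,"gripper": -1},
    {"rx": 0,"ry": 0,"rz": 0,"dx": 0,"dy": 0,"dz": -40,"gripper": -1},
    {"rx": 0,"ry": 0,"rz": 0,"dx": 0,"dy": 0,"dz": -40,"gripper": -1},
    {"rx": 0,"ry": 0,"rz": 0,"dx": -25.5,"dy": 5.8,"dz": 0,"gripper": -1},
    {"rx": 0,"ry": 0,"rz": 0,"dx": -40,"dy": 9,"dz": 0,"gripper": -1},
    {"rx": 0,"ry": 0,"rz": 0,"dx": -40,"dy": 9,"dz": 0,"gripper": -1},
    {"rx": 0,"ry": 0,"rz": 0,"dx": -40,"dy": 9,"dz": 0,"gripper": -1},
    {"rx": 0,"ry": 0,"rz": 0,"dx": -40,"dy": 9,"dz": 0,"gripper": -1},
    {"rx": 0,"ry": 0,"rz": 0,"dx": -40,"dy": 9,"dz": 0,"gripper": -1},
    {"rx": 0,"ry": 0,"rz": 0,"dx": -35,"dy": 7.9,"dz": 0,"gripper": -1},
    {"rx": 0,"ry": 0,"rz": 0,"dx": -24,"dy": 5.4,"dz": 0,"gripper": -1},
    {"rx": 0,"ry": 0,"rz": 9,"dx": 0,"dy": 0,"dz": 0,"gripper": -1},
    {"rx": 0,"ry": 0,"rz": 9,"dx": 0,"dy": 0,"dz": 0,"gripper": -1},
    {"rx": 0,"ry": 0,"rz": 9,"dx": 0,"dy": 0,"dz": 0,"gripper": -1},
    {"rx": 0,"ry": 0,"rz": 9,"dx": 0,"dy": 0,"dz": 0,"gripper": -1},
    {"rx": 0,"ry": 0,"rz": 0,"dx": 0,"dy": 0,"dz": 0,"gripper": -1},
    {"rx": 0,"ry": 0,"rz": 0,"dx": 0,"dy": 0,"dz": 0,"gripper": -1},
  ],
)

```text
clock: 14.98
tcp_pos: [0.565, -0.0396, 0.1789]
orientation: [2.656, 1.678, 0.001]
contact_force: [-0.1, 0.0, -1.3]
grip_width: 0.0625
gripper_force: 44.5
```

Run:
```python
from h import *
o=r.get_obs(); print(o["clock"],o["tcp_pos"],o["contact_force"],o["grip_width"],o["joints"],delta([.5652,-.0391,.135]))
im=r.grab_frame("wrist"); cv2.imwrite("pics/w8.png",im)
zt=o["tcp_pos"][2]-.005
b=redblobs(im,200,440,100,370)
for x in b: print(x,"ringtop",ray("wrist",[x[0]],zt)[0,:2].round(4),"rim",ray("wrist",[x[0]],.1015)[0,:2].round(4))
a=np.radians([36,156,276,-2,118,238]); print("rim pred",proj("wrist",np.c_[.5652+.0405*np.cos(a),-.0391+.0405*np.sin(a),np.full(6,.1015)]).round().tolist())
hsv=cv2.cvtColor(im,cv2.COLOR_BGR2HSV); wh=cv2.inRange(hsv,(0,0,215),(180,40,255)); n,l,s,c=cv2.connectedComponentsWithStats(wh)
print([(c[k].round(1).tolist(),int(s[k,4])) for k in range(1,n) if 15<s[k,4]<200])
```

```text
14.975 [ 0.56499326 -0.03958258  0.17893976] [-0.05799851  0.03290794 -1.30598735] 0.06246045853943655 [ 0.261417    0.41083334 -0.38063014  1.8701732   0.19142056  0.89562828
 -0.65472933] (array([ 0.5, -0. , 43.9]), 64.56, 0.03)
([348.9, 158.4], 153) ringtop [ 0.5963 -0.0014] rim [ 0.5977 -0.0149]
([314.8, 175.6], 213) ringtop [ 0.5828 -0.0018] rim [ 0.5763 -0.0155]
([244.1, 217.1], 52) ringtop [ 0.5524 -0.0047] rim [ 0.5283 -0.0201]
([345.4, 243.5], 29) ringtop [ 0.582  -0.0304] rim [ 0.575  -0.0608]
([382.8, 244.9], 144) ringtop [ 0.5945 -0.037 ] rim [ 0.5949 -0.0712]
([246.6, 245.1], 144) ringtop [ 0.5479 -0.0149] rim [ 0.5212 -0.0363]
([279.5, 241.5], 10) ringtop [ 0.5598 -0.019 ] rim [ 0.54   -0.0427]
([348.9, 272.5], 107) ringtop [ 0.5782 -0.042 ] rim [ 0.5691 -0.0791]
([314.0, 344.9], 79) ringtop [ 0.5519 -0.0659] rim [ 0.5275 -0.1169]
rim pred [[350.0, 159.0], [246.0, 221.0], [350.0, 273.0], [380.0, 193.0], [258.0, 179.0], [308.0, 281.0]]
[([280.9, 110.4], 175), ([357.7, 134.6], 110), ([232.7, 169.4], 16), ([256.6, 178.8], 63), ([379.3, 192.2], 62), ([251.1, 219.0], 111), ([377.3, 219.3], 85), ([93.7, 221.6], 45), ([242.1, 256.8], 109), ([143.7, 261.6], 167)]
```

Rim marks are seen within 1 px of prediction. The ring's marks are 6.4° ccw of the white ones and its centre is 0.7 mm off. I correct that and lower onto the thread.

Call:
step_arm(
  moves=[
    {"rx": 0,"ry": 0,"rz": 0,"dx": 0.5,"dy": -0.3,"dz": 15,"gripper": -1},
    {"rx": 0,"ry": 0,"rz": 0,"dx": 0,"dy": 0,"dz": 12,"gripper": -1},
    {"rx": 0,"ry": 0,"rz": 0,"dx": 0,"dy": 0,"dz": 8,"gripper": -1},
    {"rx": 0,"ry": 0,"rz": 0,"dx": 0,"dy": 0,"dz": 6,"gripper": -1},
    {"rx": 0,"ry": 0,"rz": 0,"dx": 0,"dy": 0,"dz": 4,"gripper": -1},
    {"rx": 0,"ry": 0,"rz": 0,"dx": 0,"dy": 0,"dz": 3,"gripper": -1},
    {"rx": 0,"ry": 0,"rz": 0,"dx": 0,"dy": 0,"dz": 2,"gripper": -1},
    {"rx": 0,"ry": 0,"rz": 0,"dx": 0,"dy": 0,"dz": 0,"gripper": -1},
    {"rx": 0,"ry": 0,"rz": 0,"dx": 0,"dy": 0,"dz": 0,"gripper": -1},
  ],
)

```text
clock: 16.15
tcp_pos: [0.5651, -0.039, 0.1288]
orientation: [2.658, 1.674, 0.0]
contact_force: [0.5, -0.5, -0.2]
grip_width: 0.062
gripper_force: 44.5
```

Call:
step_arm(
  moves=[
    {"rx": 0,"ry": 0,"rz": 0,"dx": 0,"dy": 0,"dz": 1,"gripper": -1},
    {"rx": 0,"ry": 0,"rz": 0,"dx": 0,"dy": 0,"dz": 1,"gripper": -1},
    {"rx": 0,"ry": 0,"rz": 0,"dx": 0,"dy": 0,"dz": 1,"gripper": -1},
    {"rx": 0,"ry": 0,"rz": 0,"dx": 0,"dy": 0,"dz": 0,"gripper": -1},
    {"rx": 0,"ry": 0,"rz": 0,"dx": 0,"dy": 0,"dz": 0,"gripper": -1},
  ],
)

```text
clock: 16.77
tcp_pos: [0.5651, -0.039, 0.1267]
orientation: [2.658, 1.673, 0.0]
contact_force: [-2.9, 0.1, 8.9]
grip_width: 0.0625
gripper_force: 45.5
```

Contact came at TCP z 126.7 mm, exactly the expected rest on the thread. I screw 70° clockwise, feeding down at thread pitch.

Call:
step_arm(
  moves=[
    {"rx": 0,"ry": 0,"rz": 10,"dx": 0,"dy": 0,"dz": 0.6,"gripper": -1},
    {"rx": 0,"ry": 0,"rz": 10,"dx": 0,"dy": 0,"dz": 0.6,"gripper": -1},
    {"rx": 0,"ry": 0,"rz": 10,"dx": 0,"dy": 0,"dz": 0.6,"gripper": -1},
    {"rx": 0,"ry": 0,"rz": 10,"dx": 0,"dy": 0,"dz": 0.6,"gripper": -1},
    {"rx": 0,"ry": 0,"rz": 10,"dx": 0,"dy": 0,"dz": 0.6,"gripper": -1},
    {"rx": 0,"ry": 0,"rz": 10,"dx": 0,"dy": 0,"dz": 0.6,"gripper": -1},
    {"rx": 0,"ry": 0,"rz": 10,"dx": 0,"dy": 0,"dz": 0.6,"gripper": -1},
    {"rx": 0,"ry": 0,"rz": 0,"dx": 0,"dy": 0,"dz": 0,"gripper": -1},
    {"rx": 0,"ry": 0,"rz": 0,"dx": 0,"dy": 0,"dz": 0,"gripper": -1},
  ],
)

```text
clock: 17.9
tcp_pos: [0.5667, -0.0389, 0.1231]
orientation: [-3.138, 0.154, -0.006]
contact_force: [0.7, -0.8, 8.3]
grip_width: 0.0625
gripper_force: 45.4
```

Run:
```python
from h import *
o=r.get_obs(); print(o["clock"],o["tcp_pos"],o["contact_force"],o["moment"],o["joints"],delta([.565,-.039,.123]))
im=r.grab_frame("wrist"); zt=o["tcp_pos"][2]-.005
for x in redblobs(im,200,440,130,370): 
  for n,z,ra in(("ring",zt,.030),("rim",.1015,.0405)):
    p=ray("wrist",[x[0]],z)[0,:2]; d=np.linalg.norm(p-[.5651,-.039]); 
    if abs(d-ra)<.004: print(x,n,p.round(4),ang([.5651,-.039],p))
```

```text
17.9 [ 0.56670573 -0.03886277  0.12307   ] [ 0.72051821 -0.80825466  8.29697297] [-0.0873892   0.09268951 -0.09523643] [ 0.01158231  0.46055632 -0.06748435  1.92517376  0.04418878  0.7533584
 -1.74983282] (array([-1.7,  0.3,  0.1]), -5.62, 0.22)
([251.2, 196.8], 253) rim [ 0.598  -0.0154] 35.6
([246.0, 244.4], 133) ring [ 0.5839 -0.0142] 52.9
([408.1, 241.6], 92) rim [ 0.5718 -0.0794] -80.6
([382.1, 246.2], 110) ring [ 0.5781 -0.0655] -63.9
([313.7, 345.6], 92) ring [ 0.5367 -0.0353] 172.7
([313.7, 345.6], 92) rim [ 0.5238 -0.034 ] 173.1
```

Ring marks are at about 54° in world, with 12° to go to the tight position at 42°. I turn on in small steps.

Call:
step_arm(
  moves=[
    {"rx": 0,"ry": 0,"rz": 4,"dx": 0,"dy": 0,"dz": 0.2,"gripper": -1},
    {"rx": 0,"ry": 0,"rz": 4,"dx": 0,"dy": 0,"dz": 0.2,"gripper": -1},
    {"rx": 0,"ry": 0,"rz": 4,"dx": 0,"dy": 0,"dz": 0.2,"gripper": -1},
    {"rx": 0,"ry": 0,"rz": 2,"dx": 0,"dy": 0,"dz": 0,"gripper": -1},
    {"rx": 0,"ry": 0,"rz": 0,"dx": 0,"dy": 0,"dz": 0,"gripper": -1},
    {"rx": 0,"ry": 0,"rz": 0,"dx": 0,"dy": 0,"dz": 0,"gripper": -1},
  ],
)

```text
clock: 18.7
tcp_pos: [0.5668, -0.0391, 0.123]
orientation: [-3.096, 0.534, -0.007]
contact_force: [-1.9, -1.2, 13.4]
grip_width: 0.0623
gripper_force: 45.9
```

```bash
cat > chk.py <<'E'
from h import *
o=r.get_obs(); print(o["clock"],o["tcp_pos"],o["contact_force"],o["moment"],o["grip_width"],delta([.565,-.039,.123]))
im=r.grab_frame("wrist"); cv2.imwrite("pics/chk.png",im)
for x in redblobs(im,150,490,80,390): 
  for n,z,ra in(("ring",.118,.030),("rim",.1015,.0405)):
    p=ray("wrist",[x[0]],z)[0,:2]; d=np.linalg.norm(p-[.5652,-.039]); 
    if abs(d-ra)<.004: print(x,n,p.round(4),ang([.5652,-.039],p))
E
python3 chk.py
```

```text
18.7 [ 0.56679882 -0.03913526  0.1229977 ] [-1.87862349 -1.24441219 13.36547903] [-0.43124305  0.4548501   0.27956213] 0.06229782616837042 (array([-1.7,  0.5, -0. ]), -19.56, 0.24)
([236.9, 214.1], 230) rim [ 0.5979 -0.0155] 35.8
([402.9, 226.2], 196) rim [ 0.5694 -0.0795] -84.0
([382.3, 245.5], 141) ring [ 0.5716 -0.068 ] -77.5
([246.3, 245.1], 128) ring [ 0.589  -0.0194] 39.4
([314.2, 345.6], 92) ring [ 0.5384 -0.0287] 159.1
([314.2, 345.6], 92) rim [ 0.5263 -0.0244] 159.5
```

Now about 40°, with reaction torque risen to 0.28 N m, so it is snug. I ease the downward push, release, and back off straight up.

Call:
step_arm(
  moves=[
    {"rx": 0,"ry": 0,"rz": 0,"dx": 0,"dy": 0,"dz": -1.5,"gripper": -1},
    {"rx": 0,"ry": 0,"rz": 0,"dx": 0,"dy": 0,"dz": 0,"gripper": 1},
    {"rx": 0,"ry": 0,"rz": 0,"dx": 0,"dy": 0,"dz": 0,"gripper": 1},
    {"rx": 0,"ry": 0,"rz": 0,"dx": 0,"dy": 0,"dz": 0,"gripper": 1},
    {"rx": 0,"ry": 0,"rz": 0,"dx": 0,"dy": 0,"dz": 0,"gripper": 1},
    {"rx": 0,"ry": 0,"rz": 0,"dx": 0,"dy": 0,"dz": -20,"gripper": 1},
    {"rx": 0,"ry": 0,"rz": 0,"dx": -5,"dy": 0,"dz": -30,"gripper": 1},
    {"rx": 0,"ry": 0,"rz": 0,"dx": -10,"dy": 0,"dz": -20,"gripper": 1},
    {"rx": 0,"ry": 0,"rz": 0,"dx": 0,"dy": 0,"dz": 0,"gripper": 1},
    {"rx": 0,"ry": 0,"rz": 0,"dx": 0,"dy": 0,"dz": 0,"gripper": 1},
  ],
)

```text
clock: 20.0
tcp_pos: [0.5506, -0.0341, 0.1916]
orientation: [3.095, -0.535, -0.001]
contact_force: [-0.3, 0.1, -0.5]
grip_width: 0.0852
gripper_force: 0.0
```

```bash
python3 chk.py
python3 - <<'E'
import cv2; im=cv2.imread("pics/chk.png"); cv2.imwrite("pics/chkc.png",cv2.resize(im[100:300,200:430],None,fx=3,fy=3,interpolation=cv2.INTER_CUBIC))
E
```

```text
20.0 [ 0.55058671 -0.0340618   0.1916152 ] [-0.33911152  0.09453665 -0.53171724] [0.0360249  0.00444451 0.00437287] 0.08523251418700102 (array([15.3, -0.2, 68.6]), -19.61, 0.04)
([258.4, 151.1], 122) rim [ 0.5975 -0.0155] 36.1
([376.1, 159.8], 101) rim [ 0.5691 -0.0795] -84.5
([266.1, 167.9], 59) ring [ 0.5887 -0.0192] 40.0
([360.1, 168.2], 49) ring [ 0.5712 -0.068 ] -78.4
([310.9, 247.8], 135) ring [ 0.5356 -0.0264] 156.9
([310.9, 247.8], 135) rim [ 0.5289 -0.0238] 157.3
```

View pics/chkc.png

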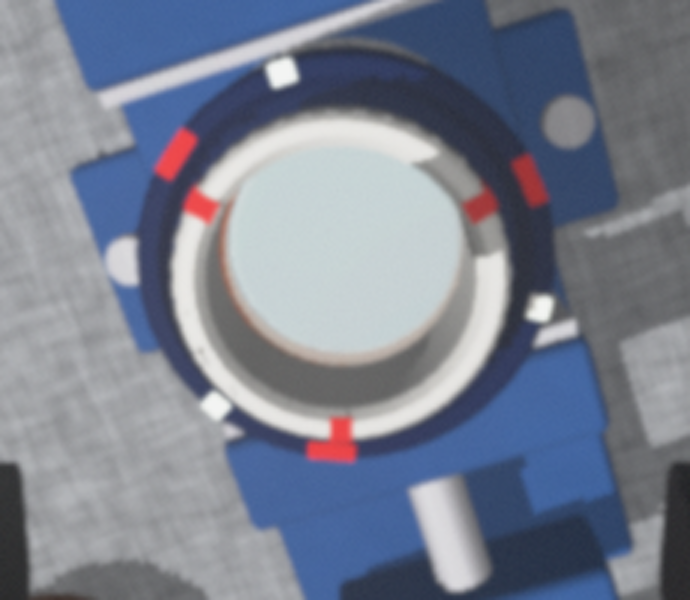

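The ring sits level in the mouth. Its red marks at (201,205), (481,205) and (341,430) are about 5° from the rim's red marks at (176,154), (530,180) and (331,451), and the gripper is clear. I hand in.

```bash
python3 -c "
from bench import r
print(r.hand_in())"
```

```text
the job is handed in; nothing more can be done
None
```

The job is handed in with no verdict shown: the lens lies flat on its seat, the ring is screwed down snug with its red marks about 5° from the rim's red marks, and the gripper is clear.

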